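Daily stop-button check on the tube conveyor

ROBOT

A 6-joint arm with a two-finger parallel gripper is mounted at the origin on the work surface. World frame = base frame: x ahead of the robot, y to its left, z up, the work surface at z = 0. Lengths are in m, angles in rad, forces in N, time in s.
With the tool pointing down it reaches from about 0.275 to 0.75 m from the base axis. Payload 10.2 kg.
Tool frame: the origin (TCP) lies midway between the tips of the shut fingers; the grasp point (between the pads) lies 19 mm behind it (env.hold_point_z is the distance from the TCP to the grasp point, in m); x points along the fingers, z is the direction in which the jaws open and shut, and the axes are right-handed (so a half turn about x gives the same grasp; the last joint's range is limited). The gripper opens to 85 mm and grips with 20 to 120 N. Pads are 22 mm wide; open, the fingers measure 114 mm over their backs; the gripper's body (76 mm by 85 mm) begins 54 mm behind the grasp point. The pads swing forward as they close: fully open they stand 13 mm farther back than shut.
Start: joints at [-1.452, 0.313, 1.498, -0, 1.331, -0.223], TCP at [0.176, -0.495, 0.231] pointing down, gripper open.
Joint ranges: [-2.94, 2.94], [-0.97, 2.17], [0.19, 2.56], [-1.23, 4.37], [0.02, 3.11], [-2.88, 2.88]. Speed limits (rad/s): [2.39, 2.39, 3.01, 3.14, 3.14, 3.14].

INTERFACE

Orientations are given as a unit quaternion [x, y, z, w].
In Python, from bench import env, kinematics, monitor, eyes, job gives the robot as it stands. The module is installed in compiled form; this text tells all that it offers. Calls block until the motion is done:
- env.reach(position, orientation): joint-space move of the TCP to a pose.
- env.movel(position, velocity=0.15, frame=None, guard=None): straight line of the TCP; frame=None keeps the orientation; velocity is the mean speed in m/s. With guard (N) it stops when the force on the tool has changed by that much, and returns True; else False.
- env.set_joints(angles): joint-space move.
- env.release() and env.close_gripper(effort=None): open the fingers fully, or close them until they stop; effort is the grip in N (None keeps the last).
- env.hold(seconds).
- kinematics.ik(position, orientation): joint angles nearest the present ones, or None.
- monitor.sense(): the state.
- eyes.grab_frame(name): name is "side" or "top" or "wrist"; returns a dict with "frame" (400x640x3 uint8, red, green, blue), "mtx" (3x3 intrinsics, pixels), "view" (4x4, takes a point from world to camera coordinates). Camera axes: x right, y down, z forward; pixel columns grow to the right and rows downward; lengths in m; the calibration is good to about 2 mm. The wrist camera is an equidistant fisheye: a pixel r from the principal point sees the ray r / f radians off the axis. A picture is of the moment at which its call begins. There is no depth.
A pose or a line that the arm cannot do raises env.MotionError and nothing moves.
- job.hand_in(): hands the job in, once; it reports no verdict.
The state is a dict: "clock": time; "joints": joint angles; "qvel": joint speeds; "joint_efforts": joint torques, N m; "position": TCP position; "ee_rot": TCP orientation; "contact_force": force on the tool from outside, world axes, zero at the start; "ft_torque": the same for the moment, N m; "finger_gap": opening from 0.0 (shut) to 1.0 (fully open).
Only numpy, scipy, OpenCV 4.12 (cv2) and the standard library are available. Lean on these libraries where they do the work, as an engineer would, in place of code of your own. Each camera call takes 0.05 s, during which the arm holds its last target. There are 200 camera calls.

TASK

Do the daily stop check at the tube conveyor's grey control box: with the fingertips, push the three-lobed mushroom stop button all the way in and let go, so that it latches and stays in by itself; then twist it clockwise by pushing sideways against its lobes until it pops back out, and finally press the small round reset button fully in to re-arm the conveyor and let it come back up. Press reset only once the stop is out again, leave the selector switch as it is set, and do not move or pick up anything that stands around the box.

Things in the scene. Friction and masses are not known exactly. Their poses are not given: they have to be found in the camera images.
- station: Grey control box, fixed to the bench. Origin under its centre on the bench. 110 mm along its own x, 260 mm along its own y (long side), flat lid 85 mm above the bench; its steel foot plate measures 125 by 275 mm. Its three controls (mushroom stop, round reset button, selector switch) sit in line along its own y at -80, 0 and +80 mm, in any order.
- stop_base: Fixed mounting of the mushroom stop on the lid. Origin on the button's axis at lid level. A flat legend disc (88 mm across, 1.5 mm high) and a collar (36 mm across, 8 mm high). The directions of the head's three lobes while it is not twisted are this body's x axis and 120 and 240 degrees from it.
- stop_top (a point): Centre of the top of the mushroom head, on its axis, 40 mm above the lid when out, 31 mm when latched in. The head is a round domed core, 47 mm across, with three block-shaped lobes evenly round it (each reaching 32 mm from the axis). Its underside is 20 mm below this point.
- stop_lobe (a point): Middle of the outer end of one of the three equal lobes, 32 mm from the head's axis and 12 mm below the top of the head; it turns and sinks with the head. Each lobe is 18 mm wide with flat upright sides, 16 mm high (8 mm above and below this point), and stands out 8.5 mm from the core. Between the lobes there is free space for a fingertip from the core outwards.
- stop_push (a joint): How far the mushroom head is pushed in, m: 0 out, 0.011 at the end of its travel. A spring pushes it out; pushing it in takes about 5 N rising to about 13 N. Pushed beyond about 0.010 it latches by itself and, let go, rests at 0.0085 to 0.009. It cannot be pulled out; only twisting frees it.
- stop_turn (a joint): Twist of the mushroom head, rad, growing clockwise as seen from above; 0 at rest, stop at 0.9. A spring turns it back to 0 (0.06 N m at 0, 0.18 N m at 0.9). With the head latched in, twisting it beyond 0.4 to 0.5 frees the latch and it springs out; let go, it turns back to 0.
- reset_top (a point): Centre of the top of the reset push-button, a round 28 mm cap in a 44 mm round metal bezel; the cap's top is 22 mm above the lid when up, 10 mm above the bezel. It moves straight down.
- reset (a joint): How far the reset button is pushed in, m: 0 up, 0.006 fully in (about 6 N). A spring brings it back.
- selector_tip (a point): End of the bar grip of the selector switch (leave alone): 13.5 mm from the switch's axis, 42 mm above the lid. The grip is a bar 28 by 14 mm, its top 44 mm above the lid, on a round 54 mm metal plate; it turns stiffly by hand.
- puck_a: Bystander, loose: capped sample tube (16 mm thick, top 97 mm above the bench) upright in a round 33 mm carrier puck. Origin under its centre.
- puck_b: Bystander, loose: a second capped sample tube in a carrier puck, same size. Origin under its centre.
- jar: Bystander, loose: specimen jar, 54 mm across, 60 mm high. Origin under its centre.
- bottle: Bystander, loose: white reagent bottle, 60 mm across, 135 mm high. Origin under its centre.
- beaker: Bystander, loose: open white plastic beaker, 66 mm across, 70 mm high. Origin under its centre.

How it is judged:
On the way, in this order (a step that is already met when the one before it is completed fails the run):
1. the mushroom stop is latched in (pushed in more than 7 mm) with nothing of the robot touching it (value of joint stop_push above 0.007 m and contact force between each of the fingers, the arm and stop_base below 0.1 N), for 0.2 s.
2. the mushroom stop has been twisted free and has come out again (within 1.5 mm) (value of joint stop_push below 0.0015 m), for 0.1 s.
3. the reset button is pressed in by more than 4.5 mm (value of joint reset above 0.0045 m), for 0.05 s.
At the end, for the whole second after the job is handed in: The mushroom stop is out (within 1.5 mm) and turned back (within 0.1 rad), the reset button is up (within 1.5 mm), the selector switch is where it was set (within 4 mm at the end of its grip), and every loose bystander stands upright within 15 mm of where it was (angle between each of puck_a, puck_b, jar, bottle, beaker's own z axis and vertical below 0.3 rad and value of joint each of stop_push, reset below 0.0015 m and value of joint stop_turn below 0.1 rad and distance of selector_tip from where it was at the start of the episode below 0.004 m and distance of each of puck_a, puck_b, jar, bottle, beaker from where it was at the start of the episode below 0.015 m); the robot touches nothing.
It fails at once if reset is pressed while the mushroom stop is in (value of joint reset above 0.003 m and value of joint stop_push above 0.004 m).
It fails at once if the selector switch is turned (its grip end moves more than 4 mm) (distance of selector_tip from where it was at the start of the episode above 0.004 m).
It fails at once if a loose bystander is moved, lifted or knocked over (more than 15 mm, or tipped more than 0.3 rad) (distance of any of puck_a, puck_b, jar, bottle, beaker from where it was at the start of the episode above 0.015 m or angle between any of puck_a, puck_b, jar, bottle, beaker's own z axis and vertical above 0.3 rad).
It also fails if it takes over 61 s, if anything falls off the work surface, if the arm or the gripper's body presses on something with over 40 N, if the wrist force passes 120 N, or if a joint passes its speed limit or range.

## Working session

There is one attempt and no reset: what is moved stays moved. The work goes in short steps, each a Python script; the robot and the scene stay as the last script left them, time stands still between calls to the robot, and variables do not carry over. Pictures are saved under pics/ and viewed, about 8 in all and at most 12, crops included, and the job is handed in when it is done.

```bash
mkdir -p pics
python3 - <<'E'
from bench import env, kinematics, monitor, eyes, job
import cv2, numpy as np
for n in ("top","side"):
    f=eyes.grab_frame(n); cv2.imwrite(f"pics/{n}0.png",f["frame"][:,:,::-1]); np.savez(f"pics/{n}0.npz",**f)
    print(n,f["mtx"].tolist(),f["view"].round(4).tolist())
s=monitor.sense(); print(s["clock"],s["ee_rot"],s["contact_force"])
E
```

```text
top [[362.1558525274313, 0.0, 322.7038853607623], [0.0, 362.1558525274313, 206.80193518037134], [0.0, 0.0, 1.0]] [[0.0054, -0.9999, 0.0117, 0.0563], [-0.9982, -0.006, -0.0597, 0.6049], [0.0598, -0.0114, -0.9981, 0.9491], [0.0, 0.0, 0.0, 1.0]]
side [[381.20231430179666, 0.0, 321.88783437928157], [0.0, 381.20231430179666, 196.14827962210634], [0.0, 0.0, 1.0]] [[-0.9451, -0.3268, 0.0025, 0.5632], [-0.1821, 0.52, -0.8345, 0.1599], [0.2714, -0.7891, -0.551, 0.8104], [0.0, 0.0, 0.0, 1.0]]
0.1 [ 0.40797558  0.57800067 -0.40740249  0.5774897 ] [ 0.11815261 -1.21038329 -0.2672318 ]
```

View pics/top0.png

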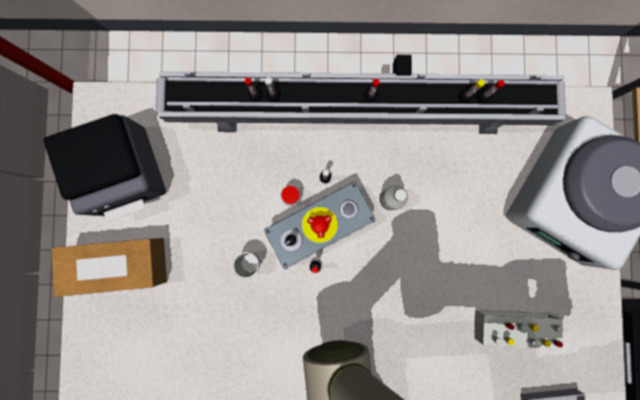

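View pics/side0.png

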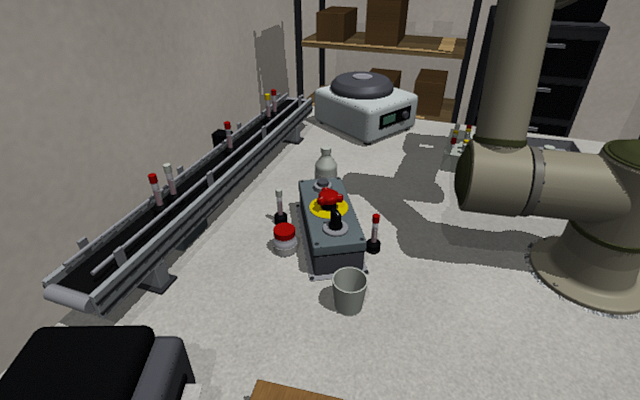

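The top view shows the stop in the middle at (319,224), the reset at (348,209) and the selector at (291,240). The tubes are at (325,175) and (315,267), the jar at (290,194), the bottle at (395,197) and the beaker at (247,263). The side view agrees. Next I'll get a rough position from the colour masks, then move above the box for a wrist view.

```bash
cat > h.py <<'E'
import cv2, numpy as np
from scipy.spatial.transform import Rotation as R
def cast(f,uv,z,fish=False):
    K=f["mtx"];V=f["view"];uv=np.array(uv,float)
    d=np.array([(uv[0]-K[0,2])/K[0,0],(uv[1]-K[1,2])/K[1,1],1.])
    if fish:
        r=np.hypot(d[0],d[1]); d=np.array([d[0]/r*np.sin(r),d[1]/r*np.sin(r),np.cos(r)]) if r>1e-9 else np.array([0,0,1.])
    Rm=V[:3,:3]; c=-Rm.T@V[:3,3]; w=Rm.T@d
    return c+w*(z-c[2])/w[2]
def proj(f,p,fish=False):
    q=f["view"][:3,:3]@np.asarray(p)+f["view"][:3,3];K=f["mtx"]
    if fish:
        h=np.hypot(q[0],q[1]);a=np.arctan2(h,q[2]);x,y=q[:2]/max(h,1e-9)*a
    else: x,y=q[0]/q[2],q[1]/q[2]
    return np.array([K[0,0]*x+K[0,2],K[1,1]*y+K[1,2]])
def hsv(f): return cv2.cvtColor(f["frame"],cv2.COLOR_RGB2HSV)
def mask_red(h): return (((h[...,0]<8)|(h[...,0]>172))&(h[...,1]>150)&(h[...,2]>60)).astype(np.uint8)
def mask_yel(h): return ((h[...,0]>22)&(h[...,0]<36)&(h[...,1]>150)&(h[...,2]>80)).astype(np.uint8)
def rot(a):
    # tool x down, tool z (jaw dir) horizontal at heading a
    x=np.array([0,0,-1.]);z=np.array([np.cos(a),np.sin(a),0]);y=np.cross(z,x)
    return R.from_matrix(np.column_stack([x,y,z])).as_quat()
E
python3 - <<'E'
from h import *
from bench import env, kinematics, monitor, eyes
f=dict(np.load("pics/top0.npz")); h=hsv(f)
y=mask_yel(h); y[:, :290]=0; y[:,350:]=0; y[:195]=0;y[250:]=0
r=mask_red(h); r[:, :302]=0; r[:,340:]=0;r[:207]=0;r[245:]=0
m=((y|r)>0).astype(np.uint8)
pts=cv2.findNonZero(m); c,rad=cv2.minEnclosingCircle(pts)
print("legend",c,rad*2*0.86/362); S=cast(f,c,.0865)
R0=cast(f,(348.5,209.5),.10);L0=cast(f,(291,240),.10)
print("stop",S,"reset",R0,np.linalg.norm(R0-S),"sel",L0)
for n,uv,z in (("pA",(325,176),.0),("pA top",(328,165),.097),("pB",(315,269),.097),("jar",(290,194),.06),("bottle",(400,193),.135),("beaker",(246,264),.035)): print(n,cast(f,uv,z).round(3))
q=monitor.sense()["ee_rot"]; z=R.from_quat(q).as_matrix()[:,2]; print("jaw heading",np.arctan2(z[1],z[0]))
w=eyes.grab_frame("wrist"); Rt=R.from_quat(q).as_matrix(); V=w["view"]; cc=-V[:3,:3].T@V[:3,3]
print("cam in tool",Rt.T@(cc-monitor.sense()["position"]),"axis",Rt.T@V[2,:3])
for a in np.arange(-3.14,3.15,.39):
    j=kinematics.ik([S[0],S[1],.3],rot(a)); print(round(a,2),None if j is None else np.round(j,2))
E
```

```text
legend (319.406982421875, 224.406982421875) 0.08363908314573172
stop [0.55680434 0.06845104 0.0865    ] reset [ 0.5934209  -0.00237285  0.1       ] 0.08086436922742431 sel [0.51848379 0.13718396 0.1       ]
pA [0.69  0.054 0.   ]
pA top [0.703 0.048 0.097]
pB [0.449 0.079 0.097]
jar [0.634 0.144 0.06 ]
bottle [ 0.631 -0.121  0.135]
beaker [0.454 0.258 0.035]
jaw heading -1.2290228479714709
cam in tool [-0.14262488  0.06883556  0.00076701] axis [ 9.62107049e-01 -2.72671793e-01 -3.44721063e-04]
-3.14 None
-2.75 [-0.09  0.36  1.26 -0.    1.52  2.66]
-2.36 [-0.09  0.36  1.26 -0.    1.52  2.27]
-1.97 [-0.09  0.36  1.26 -0.    1.52  1.88]
-1.58 [-0.09  0.36  1.26 -0.    1.52  1.49]
-1.19 [-0.09  0.36  1.26 -0.    1.52  1.1 ]
-0.8 [-0.09  0.36  1.26 -0.    1.52  0.71]
-0.41 [-0.09  0.36  1.26 -0.    1.52  0.32]
-0.02 [-0.09  0.36  1.26 -0.    1.52 -0.07]
0.37 [-0.09  0.36  1.26 -0.    1.52 -0.46]
0.76 [-0.09  0.36  1.26 -0.    1.52 -0.85]
1.15 [-0.09  0.36  1.26 -0.    1.52 -1.24]
1.54 [-0.09  0.36  1.26 -0.    1.52 -1.63]
1.93 [-0.09  0.36  1.26 -0.    1.52 -2.02]
2.32 [-0.09  0.36  1.26 -0.    1.52 -2.41]
2.71 [-0.09  0.36  1.26 -0.    1.52 -2.8 ]
3.1 None
```

Run:
```python
from h import *
from bench import env, kinematics, monitor, eyes
env.close_gripper(20)
a=-1.1
env.reach([.495,.036,.22],rot(a))
w=eyes.grab_frame("wrist"); np.savez("pics/w1.npz",**w); s=monitor.sense()
print(s["clock"],s["position"],s["finger_gap"],w["mtx"].tolist(),proj(w,[.557,.068,.12],True))
cv2.imwrite("pics/w1.png",w["frame"][:,:,::-1])
```

```text
3.1833 [0.49510317 0.03532302 0.21997716] 0.005348769979310262 [[309.70691628693146, 0.0, 316.6601305079694], [0.0, 309.70691628693146, 202.04634846749275], [0.0, 0.0, 1.0]] [314.31043378 114.90694854]
```

View pics/w1.png

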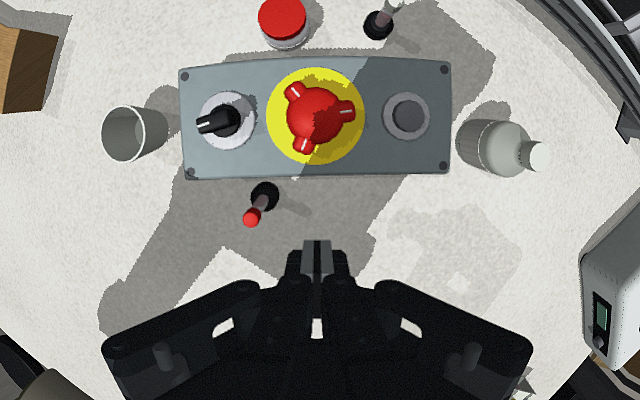

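Run:
```python
from h import *
f=dict(np.load("pics/w1.npz")); h=hsv(f)
roi=np.zeros(h.shape[:2],np.uint8); roi[62:170,262:370]=1
r=mask_red(h)*roi; m=((mask_yel(h)*roi)|r)
P=np.array([cast(f,p[0],.0865,True)[:2] for p in cv2.findContours(m,0,1)[0][0]],np.float32)
c,rad=cv2.minEnclosingCircle(P); S=np.array(c); print("legend",S,"diam",2*rad)
ys,xs=np.nonzero(r); Q=np.array([cast(f,(x,y),.119,True)[:2] for x,y in zip(xs,ys)])
d=Q-S; rr=np.hypot(*d.T); an=np.arctan2(d[:,1],d[:,0])
bins=np.degrees(an)//10*10
print([(int(b),round(rr[bins==b].max()*1e3,1)) for b in np.unique(bins)])
sel=rr>.0265; print("phase3 deg",np.degrees(np.angle(np.exp(3j*an[sel]).mean()))/3, "conc",abs(np.exp(3j*an[sel]).mean()))
# reset: bezel top lid+12, cap lid+22
g=cv2.cvtColor(f["frame"],cv2.COLOR_RGB2GRAY)[85:147,374:440]
C=cv2.HoughCircles(cv2.medianBlur(g,3),cv2.HOUGH_GRADIENT,1,5,param1=80,param2=12,minRadius=10,maxRadius=28)
for u in C[0][:5]: print("circ",u[0]+374,u[1]+85,u[2],cast(f,(u[0]+374,u[1]+85),.097,True),cast(f,(u[0]+374,u[1]+85),.107,True))
# box corner screws
co=[cast(f,p,.085,True)[:2] for p in ((185,76),(445,70),(444,166),(190,172))]; co=np.array(co)
print("screws",co.round(4).tolist(),"mid",co.mean(0), "yaw",np.degrees(np.arctan2(*(co[0]-co[1]+co[3]-co[2])[::-1])))
print("rest tubes",cast(f,(252,219),.097,True),cast(f,(378,25),0.01,True))
for n,p in (("sel",(219,121)),("reset",(408,115))): print(n,cast(f,p,.107,True))
```

```text
legend [0.5569731  0.06748115] diam 0.08791208267211914
[(-180, np.float64(31.2)), (-170, np.float64(31.8)), (-160, np.float64(28.4)), (-150, np.float64(22.4)), (-140, np.float64(22.3)), (-130, np.float64(22.7)), (-120, np.float64(22.2)), (-110, np.float64(22.1)), (-100, np.float64(22.3)), (-90, np.float64(22.3)), (-80, np.float64(28.4)), (-70, np.float64(30.6)), (-60, np.float64(31.0)), (-50, np.float64(30.8)), (-40, np.float64(28.9)), (-30, np.float64(22.4)), (-20, np.float64(21.9)), (-10, np.float64(22.4)), (0, np.float64(22.4)), (10, np.float64(22.4)), (20, np.float64(22.4)), (30, np.float64(22.3)), (40, np.float64(27.7)), (50, np.float64(31.4)), (60, np.float64(31.2)), (70, np.float64(31.2)), (80, np.float64(28.8)), (90, np.float64(22.4)), (100, np.float64(22.3)), (110, np.float64(21.8)), (120, np.float64(22.2)), (130, np.float64(22.4)), (140, np.float64(22.2)), (150, np.float64(22.4)), (160, np.float64(28.4)), (170, np.float64(31.2))]
phase3 deg -54.61130187586017 conc 0.8774045466729242
circ 406.5 116.5 22.7 [ 0.59395675 -0.00298429  0.097     ] [ 5.92554720e-01 -3.94951508e-04  1.07000000e-01]
circ 401.5 115.5 21.6 [0.59245256 0.00140761 0.097     ] [0.59110715 0.00383163 0.107     ]
circ 410.5 112.5 19.4 [ 0.59891358 -0.00450333  0.097     ] [ 0.59732497 -0.00185681  0.107     ]
circ 403.5 110.5 18.5 [0.59723845 0.0019056  0.097     ] [0.5957129  0.00431088 0.107     ]
circ 411.5 121.5 16.0 [ 0.59238375 -0.00910836  0.097     ] [ 0.59104093 -0.00628851  0.107     ]
screws [[0.54, 0.1953], [0.6547, -0.0186], [0.5738, -0.0625], [0.4582, 0.1526]] mid [0.55667253 0.06670844] yaw 118.22946624541501
rest tubes [0.44816471 0.07747552 0.097     ] [0.68655005 0.05317421 0.01      ]
sel [0.5181682 0.1386069 0.107    ]
reset [ 0.59433921 -0.00094174  0.107     ]
```

The stop axis is at (0.557, 0.0675), and the 87.9 mm legend diameter fits. The lobes point to -174.6°, -54.6° and 65.4°. The box yaw is 118°, so reset should be near (0.595, -0.003), which agrees with the pictures. I'll push the stop now.

```bash
cat >> h.py <<'E'
S=np.array([.557,.0675]); LOBE=np.radians(-174.6); RESET=S+.08*np.array([np.cos(np.radians(-61.8)),np.sin(np.radians(-61.8))])
E
python3 - <<'E'
from h import *
from bench import env, kinematics, monitor, eyes
q=rot(LOBE+np.pi/2)
env.reach([*S,.145],q)
print(monitor.sense()["clock"],monitor.sense()["contact_force"])
g=env.movel([*S,.1125],velocity=.03,frame=q,guard=22)
s=monitor.sense(); print("guard",g,s["position"],s["contact_force"])
env.hold(.1); s=monitor.sense(); print(s["position"],s["contact_force"])
env.movel([*S,.17],velocity=.15)
up=S-.065*np.array([np.cos(LOBE+np.pi),np.sin(LOBE+np.pi)])
env.movel([*up,.17],velocity=.2); w=eyes.grab_frame("wrist"); np.savez("pics/w2.npz",**w)
cv2.imwrite("pics/w2.png",w["frame"][:,:,::-1]); f=eyes.grab_frame("side")
cv2.imwrite("pics/s2.png",cv2.resize(f["frame"][150:290,260:400,::-1],None,fx=4,fy=4,interpolation=cv2.INTER_CUBIC)); s=monitor.sense(); print(s["clock"],s["contact_force"])
h=hsv(w);roi=np.zeros(h.shape[:2],np.uint8);c=proj(w,[*S,.116],True).astype(int);print(c);roi[max(c[1]-85,0):c[1]+85,c[0]-85:c[0]+85]=1
ys,xs=np.nonzero(mask_red(h)*roi)
for z in (.110,.119):
    d=np.array([cast(w,(x,y),z,True)[:2] for x,y in zip(xs,ys)])-S; rr=np.hypot(*d.T);an=np.arctan2(d[:,1],d[:,0])
    k=(rr>.0265)&(rr<.036);print(z,np.percentile(rr,99),np.degrees(np.angle(np.exp(3j*an[k]).mean()))/3,d.mean(0))
E
```

```text
3.6917 [ 0.41944411 -0.39911356  0.86628319]
guard False [0.55730544 0.06747813 0.11375811] [-4.96703972 -0.26071975 13.13179402]
[0.55729991 0.06748402 0.11374561] [-4.71608295e+00  1.16414948e-02  1.34948710e+01]
6.1333 [-0.4518917  -0.5477071   0.00350447]
[315 122]
0.11 0.07741196853994343 -54.37443188618121 [0.00432909 0.00457896]
0.119 0.07406029018728132 -54.43613350069963 [0.0043153  0.00435083]
```

View pics/w2.png

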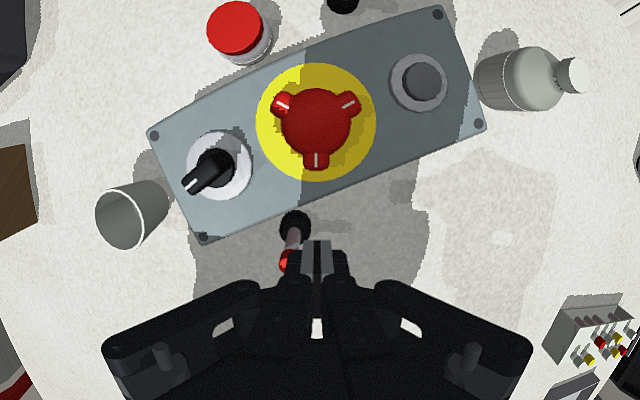

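View pics/s2.png

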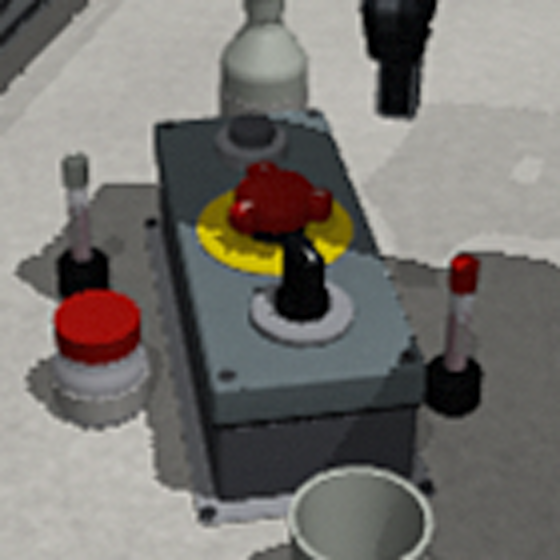

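The wrist view shows the stop at (315,122), untwisted with its lobes unchanged, and all bystanders in place. I'll confirm the latch by comparing the head's height in the side view before and after.

```bash
cat >> h.py <<'E'
def headrow(f):
    m=mask_red(hsv(f)); c=proj(f,[*S,.118]).astype(int)
    k=np.zeros_like(m); k[c[1]-25:c[1]+25,c[0]-22:c[0]+22]=1
    ys,xs=np.nonzero(m*k); return ys.min(),ys.mean().round(2),ys.max(),xs.mean().round(1),len(ys)
E
python3 - <<'E'
from h import *
from bench import eyes
f0=dict(np.load("pics/side0.npz")); f=eyes.grab_frame("side")
print(headrow(f0),headrow(f)); print(proj(f0,[*S,.125])[1],proj(f0,[*S,.116])[1])
E
```

```text
(np.int64(188), np.float64(196.53), np.int64(204), np.float64(329.0), 306) (np.int64(191), np.float64(199.38), np.int64(207), np.float64(328.6), 276)
191.25983125128826 194.67931701827825
```

The head row dropped by 3 px, against 3.4 px expected for 9 mm, so it's latched. Next is the twist.

```bash
cat >> h.py <<'E'
def pose(th,s=.037,t=.018,z=.098):
    a=LOBE+th; u=np.array([np.cos(a),np.sin(a)]); v=np.array([-u[1],u[0]])  # v: counter-clockwise
    return [*(S+s*u+t*v),z],rot(a+np.pi/2)
E
python3 - <<'E'
from h import *
from bench import env, kinematics, monitor, eyes
th0=np.radians(18)
p,q=pose(th0,z=.16); env.reach(p,q)
p,q=pose(th0); g=env.movel(p,velocity=.1,frame=q,guard=8); print("down",g,monitor.sense()["position"],monitor.sense()["clock"])
f0=monitor.sense()["contact_force"]
if not g:
  for d in range(13,-43,-5):
    p,q=pose(np.radians(d)); env.movel(p,velocity=.05,frame=q)
    s=monitor.sense(); dF=s["contact_force"]-f0; print(d,dF.round(1),round(s["clock"],2))
    if np.linalg.norm(dF)>18: print("stop");break
f=eyes.grab_frame("side"); print(headrow(f))
w=eyes.grab_frame("wrist"); cv2.imwrite("pics/w3.png",w["frame"][:,:,::-1])
E
```

```text
down False [0.5304796  0.03636207 0.09863232] 7.3833
13 [-0.4 -1.8 -0.6] 7.63
8 [-0.1 -0.3 -1.5] 7.88
3 [ 0.1  0.1 -0.3] 8.13
-2 [-0.5 -1.6 -1.7] 8.38
-7 [ 0.4 -2.3 -0.1] 8.63
-12 [-0.3 -3.5  1.6] 8.88
-17 [-2.1 -4.3 -0.6] 9.13
-22 [-2.2 -4.   0.3] 9.38
-27 [-3.4 -4.   1.6] 9.63
-32 [-4.3 -4.5  2.7] 9.88
-37 [-4.  -3.9  1.4] 10.13
-42 [-5.  -4.1  2. ] 10.38
(np.int64(189), np.float64(197.0), np.int64(205), np.float64(326.6), 239)
```

View pics/w3.png

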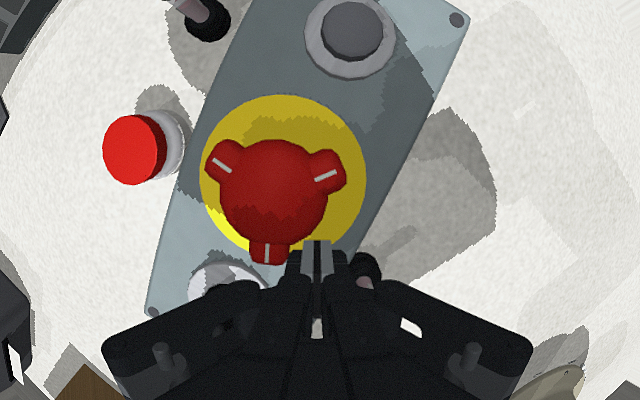

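The finger sits against the lobe at (268,250). The head has turned about 40° and its row is back to 197.0, so it has popped out. I'll back off along the same arc and check before pressing reset.

Run:
```python
from h import *
from bench import env, kinematics, monitor, eyes
for d in range(-34,19,8):
    p,q=pose(np.radians(d)); env.movel(p,velocity=.06,frame=q)
p,q=pose(np.radians(18),z=.17); env.movel(p,velocity=.15,frame=q)
aj=np.radians(118.2-90-180+90-0) # placeholder heading, replaced below
q=rot(np.radians(28.2-90)) if False else rot(np.radians(28.2-180))
f=eyes.grab_frame("side"); print(headrow(f),monitor.sense()["clock"])
w=eyes.grab_frame("wrist"); np.savez("pics/w4.npz",**w); cv2.imwrite("pics/w4.png",w["frame"][:,:,::-1])
for a in (28.2,-151.8): print(a,kinematics.ik([*RESET,.15],rot(np.radians(a))))
```

```text
(np.int64(188), np.float64(196.63), np.int64(204), np.float64(328.8), 311) 13.2083
28.2 [-2.01842640e-01  5.34669920e-01  1.38809477e+00 -4.44089210e-16
  1.21882797e+00 -6.94025489e-01]
-151.8 [-2.01842640e-01  5.34669920e-01  1.38809477e+00 -4.44089210e-16
  1.21882797e+00  2.44756716e+00]
```

View pics/w4.png

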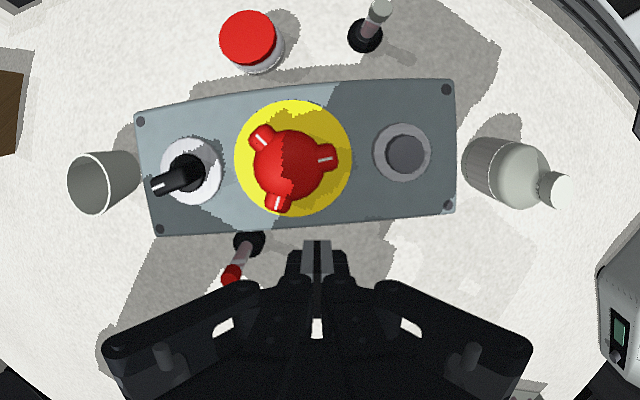

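The stop is out and turned back (lobes as at the start, row 196.6), and nothing has been disturbed. Now I'll press reset at (0.595, -0.003).

Run:
```python
from h import *
from bench import env, kinematics, monitor, eyes
q=rot(np.radians(28.2))
env.reach([*RESET,.17],q); env.movel([*RESET,.118],velocity=.1,frame=q)
f0=monitor.sense()["contact_force"]
g=env.movel([*RESET,.0997],velocity=.03,frame=q,guard=25); env.hold(.15)
s=monitor.sense(); print(g,s["position"],s["contact_force"]-f0)
env.movel([*RESET,.17],velocity=.12); p=RESET+[-.08,-.05]; env.movel([*p,.23],velocity=.2)
f=eyes.grab_frame("side"); print(headrow(f)); env.hold(.3)
w=eyes.grab_frame("wrist"); s=monitor.sense(); print(s["clock"],s["contact_force"])
t=eyes.grab_frame("top"); cv2.imwrite("pics/end.png",np.vstack([w["frame"][:240],t["frame"][130:310]])[:,:,::-1])
```

```text
False [ 0.5950631  -0.00303132  0.10096529] [-4.22108366 -0.4539924  12.72826007]
(np.int64(188), np.float64(196.59), np.int64(204), np.float64(329.0), 305)
18.1833 [-0.82570962  0.462654    0.11118968]
```

View pics/end.png

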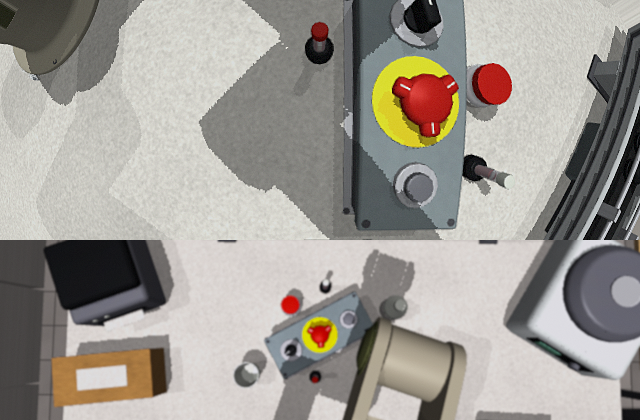

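The TCP reached z 0.1010, which is 6 mm below the cap top, with 12.7 N: reset was fully in. In the final picture the stop (428,100) is out, reset (417,185) looks up, and the bystanders stand where they were. I'll hand in now.

```bash
python3 -c "
from bench import job; print(job.hand_in())"
```

```text
the job is handed in; nothing more can be done
None
```

The stop check is finished and handed in, at about 18 s of the 61 s allowed. `job.hand_in()` gives no verdict, so the results below are from my own checks.

- **Stop pushed in:** I pushed it about 11 mm with the shut fingertips (about 13 N) and let go. In the side view the head sat 3 px lower, against 3.4 px expected for 9 mm, so it was latched.
- **Stop twisted out:** I swept one lobe clockwise until the head had turned about 40°, then backed off. The head's row in the side view returned to its starting value (196.6 against 196.5), and the lobes looked untwisted.
- **Reset:** I pressed it only after that check. The fingertips went about 6 mm below the cap's top with 12.7 N, which is its full travel. It looks up again in the last picture, but I did not measure its height.
- **Surroundings:** In the final views the selector and all five loose items look to be where they were, judged by eye. The arm is clear of everything, with about 1 N left on the force reading.

No check failed or disagreed.

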